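# Hold a spring clip gaping over a stock card

### The job

The big spring clip is parked on the wall of the little green crate. Squeeze its two handles to spread it wide open, lift it off, and bring it down over the middle of the top edge of the wider of the two stock cards, so that the card edge is well inside the gaping jaws, one jaw on each side and neither touching the card. Finish there, still holding the clip squeezed wide open and upright, so that a colleague can slip a delivery note in beside the card; do not knock the cards or the groceries about.

Things in the scene. Friction and masses are not known exactly. Their poses are not given: they have to be found in the camera images.
- clip: Large bare-steel spring clip, 70 g, upright, jaws down, V of handles up, clamped on the crate wall facing the robot. Origin: centre of its pivot, a 14 mm thick barrel resting on the wall's top edge, 77 mm above the table. x = the way the jaws part and the handles are squeezed together; y = along the pivot; z = up. Jaws 44 mm wide (y).
- clip_handles (a point): Point midway between the two handles, 33 mm above the pivot, a good height to squeeze; clip's axes. The handles are flat, 34 mm wide (y), 3 mm thick. Parked: 58 mm over their outer faces at the top, tops 45 mm above the pivot. Fully squeezed: parallel, 23 mm over the outer faces, tops 52 mm above the pivot.
- clip_tips (a point): Point midway between the jaw tips, 45 mm below the pivot (about 42 mm below when wide open, as they swing out); clip's axes. The space between the jaws is free from here up to 7 mm below the pivot, where the barrel is.
- jaw_a (a joint): Swing of each jaw about the pivot (rad); both swing equally, opposite ways. 0 = clamped on the 4 mm crate wall; 0.22 = jaw tips about 23 mm apart inside; 0.35 = stop, fully squeezed, about 35 mm apart. The spring always pushes it shut: about 4 N near the handle tops starts it opening, about 12 N holds it fully open; 20 N is a safe grip.
- crate: Small fixed open green plastic crate, 140 (x) x 160 (y) x 70 mm high, walls 4 mm; origin at the centre of its underside, z up. The clip sits on its -x wall, the one facing the robot.
- stand_wide: The wider stock card: a stiff white card 120 mm wide (y) and 3 mm thick (x), upright in the middle of a loose wooden foot 60 (x) x 130 (y) x 22 mm, 0.8 kg. Origin at the centre of the foot's underside; x = square to the card, y = along the card's edge, z up. The card's top edge is level, 150 mm above the table.
- stand_wide_edge (a point): Middle of the top edge of the wider card, 150 mm above the origin of its foot; axes as the stand's.
- stand_narrow: The other, narrower stock card, to be left alone: 60 mm wide, top edge 110 mm above the table, in a loose wooden foot 60 x 70 x 22 mm; origin and axes as for the wide one.
- tin: Closed steel food tin, 74 mm diameter, 105 mm high, standing; origin at the centre of its underside. Bystander.
- jar: Closed amber jar, 68 mm diameter, 100 mm high, standing; origin at the centre of its underside. Bystander.
- carton: Plain cardboard carton 60 (x) x 110 (y) x 80 mm high; origin at the centre of its underside. Bystander.
Not all that is in view belongs to the job. What is shaped like the clip but purple is not meant.

How it is judged:
On the way:
1. the clip is squeezed open and lifted off the crate wall (value of joint jaw_a above 0.2 rad and height (world z) of clip above 0.13 m and contact force between clip and crate below 0.1 N), for 0.2 s.
At the end, for the whole second after the job is handed in: Fingers hold the clip open (joint > 0.22), upright (15 deg), at rest, not touching the wide card; the middle of the card's top edge is 8 mm or more above the jaw tips, below the barrel, within 13 mm of mid-gap and 25 mm along the edge, square within 17 deg; both stands within 20 mm of their start (value of joint jaw_a above 0.22 rad and z of stand_wide_edge in the frame of clip between -0.034 and -0.007 m and x of stand_wide_edge in the frame of clip between -0.013 and 0.013 m and y of stand_wide_edge in the frame of clip between -0.025 and 0.025 m and angle between the x axis of clip and the x axis of stand_wide, either way round below 0.3 rad and angle between clip's own z axis and vertical below 0.26 rad and contact force between clip and stand_wide below 0.2 N and contact force between the fingers and clip above 2 N and linear speed of clip below 0.03 m/s and angle between stand_wide's own z axis and vertical below 0.05 rad and distance of each of stand_wide, stand_narrow from where it was at the start of the episode below 0.02 m); the arm keeps its last pose, push and grip.
It fails at once if a card stand is knocked away or over (distance of any of stand_wide, stand_narrow from where it was at the start of the episode above 0.03 m or angle between any of stand_wide, stand_narrow's own z axis and vertical above 0.3 rad).
It fails at once if the groceries are knocked about (distance of any of tin, jar, carton from where it was at the start of the episode above 0.03 m).
It also fails if it takes over 38 s, if anything falls off the work surface, if the arm or the gripper's body presses on something with over 40 N, if the wrist force passes 120 N, or if a joint passes its speed limit or range.

### The arm

A 7-joint arm with a two-finger parallel gripper is mounted at the origin on the work surface. World frame = base frame: x ahead of the robot, y to its left, z up, the work surface at z = 0. Lengths are in m, angles in rad, forces in N, time in s.
With the tool pointing down it reaches from about 0.425 to 0.825 m from the base axis. Payload 3.6 kg.
Tool frame: the origin (TCP) lies at the very end of the fingers, on their centre line; the grasp point (between the pads) lies 19 mm behind it; z points along the fingers, y is the direction in which the jaws open and shut (so a half turn about z gives the same grasp; the last joint's range is limited). The gripper opens to 85 mm and grips with 20 to 120 N. Pads are 22 mm wide; open, the fingers measure 114 mm over their backs; the gripper's body (76 mm by 85 mm) begins 54 mm behind the grasp point. The pads swing forward as they close: fully open they stand 13 mm farther back than shut.
Start: joints at [1.085, 0.615, -0.013, 1.423, 0.008, 1.103, -0.04], TCP at [0.288, -0.583, 0.231] pointing down, gripper open.
Joint ranges: [-3.12, 3.12], [-0.3, 2.06], [-1.34, 1.32], [0.26, 2.42], [-1.36, 4.5], [0.01, 1.98], [-2.84, 2.84]. Speed limits (rad/s): [2.79, 2.79, 3.14, 3.14, 3.14, 3.14, 3.14].

### API

Orientations are given as [roll, pitch, yaw] about the fixed x, y, z axes, in that order (R = Rz(yaw) Ry(pitch) Rx(roll)).
In Python, from workcell import manip gives the robot as it stands. The module is installed in compiled form; this text tells all that it offers.
- The arm moves only by the shell command python3 -m inch 'ROWS'. ROWS is text: rows parted by semicolons, each of 7 numbers parted by spaces: the shift along the world's x, y, z in cm, then the turn, a rotation vector about the world's x, y, z in degrees, then the closure, from 0 (fully open) to 1 (shut). A call has 1 to 8 rows; each row is the pose to reach, as a shift and turn from the pose measured when the call began; what a row does not reach only later rows make up. A row lasts 1/8 s, in which the tool goes at most 62.5 mm and 10.7 degrees, less where a joint would pass 70% of its speed; a pose out of reach is approached as far as the arm can. A call with a gripper value outside its range is refused whole. The fingers move at their own pace and stop on an object; the grip force is fixed at half the most. Time passes only in rows, so rows that repeat a pose let the fingers close. It gives the time, the measured TCP pose, the force and the opening at its end, in the units of the state.
- manip.sense(): the state, without advancing time (a new reading comes with each control period).
- manip.grab_frame(name): name is "side" or "top"; returns the picture (384x512x3 uint8, red, green, blue); there is no depth.
- manip.calibration(name): a dict with "fx", "fy", "cx", "cy" (pixels), "R" (3x3) and "t" (3): a world point X has camera coordinates R X + t. Camera axes: x right, y down, z forward; pixel columns grow to the right and rows downward; lengths in m; the calibration is good to about 2 mm. A picture is of the moment at which its call begins. calibration takes no time and is no camera call.
- manip.finish_job(): hands the job in, once; it reports no verdict.
Trained networks look in the newest picture that a camera, given by its name, has taken for a name from the list of things; names that differ only in an ending like _2 or _b are one class to them, and where a whole thing is asked for, a point or a joint stands for the part that bears it (a point fixed in the world has none). Each returns a list of dicts, best first, with "confidence" (0 to 1); they miss things now and then, are a little off and sometimes report something else, mostly with a low value. They report only what shows in the picture. A call takes as long as a camera call. They do not tell look-alikes from the thing itself.
- manip.cut_out(camera, label): "mask" (384x512 bool, what is visible of it).
- manip.mark_of(camera, label): "centre" ([x, y, z] in m, in world coordinates, good to about 4 mm: a listed point, or the origin of a listed thing).
The state is a dict: "clock": time; "qpos": joint angles; "dq": joint speeds; "joint_efforts": joint torques, N m; "ee_pos": TCP position; "tool_rot": TCP orientation; "wrist_force": force on the tool from outside, world axes, zero at the start; "ft_torque": the same for the moment, N m; "gripper_width": finger opening in m.
Only numpy, scipy, OpenCV 4.12 (cv2) and the standard library are available. Lean on these libraries where they do the work, as an engineer would, in place of code of your own. Each camera call takes 0.05 s, during which the arm holds its last target. There are 200 camera calls.

## Working session

There is one attempt and no reset: what is moved stays moved. The work goes in short steps, Python scripts to look and compute and a shell command to move; the robot and the scene stay as the last step left them, time stands still between calls to the robot, and variables do not carry over. Pictures are saved under pics/ and viewed, about 8 in all and at most 12, crops included, and the job is handed in when it is done.

```bash
mkdir -p pics; python3 - <<'E'
from workcell import manip
import cv2,numpy as np
ims=[]
for c in("side","top"):
    im=manip.grab_frame(c); cv2.imwrite(f"pics/{c}0.png",im[:,:,::-1]); 
    for l in("clip","clip_handles","crate","stand_wide","stand_wide_edge","stand_narrow","tin","jar","carton"):
        print(c,l,[(np.round(d["centre"],3).tolist(),round(d["confidence"],2)) for d in manip.mark_of(c,l)[:3]])
s=manip.sense();print(s["clock"],s["ee_pos"],s["tool_rot"],s["gripper_width"])
E
```

```text
side clip [([0.403, 0.1, 0.044], 0.73), ([0.497, 0.028, 0.074], 0.61)]
side clip_handles [([0.402, 0.093, 0.08], 0.61), ([0.503, 0.029, 0.108], 0.6)]
side crate [([0.57, 0.001, -0.003], 0.65)]
side stand_wide [([0.526, 0.254, 0.003], 0.95)]
side stand_wide_edge [([0.526, 0.252, 0.152], 0.93)]
side stand_narrow [([0.524, -0.245, -0.002], 0.81)]
side tin [([0.741, 0.031, -0.003], 0.83)]
side jar [([0.723, -0.068, 0.001], 0.69), ([0.524, -0.239, 0.001], 0.61), ([0.499, 0.026, 0.072], 0.32)]
side carton [([0.732, 0.214, -0.0], 0.64)]
top clip [([0.496, 0.028, 0.073], 0.82), ([0.403, 0.092, 0.046], 0.67)]
top clip_handles [([0.402, 0.1, 0.078], 0.93), ([0.499, 0.03, 0.106], 0.76)]
top crate [([0.562, -0.001, 0.002], 0.64)]
top stand_wide [([0.526, 0.255, 0.007], 0.61), ([0.499, 0.029, 0.11], 0.24)]
top stand_wide_edge [([0.526, 0.255, 0.148], 0.6)]
top stand_narrow [([0.529, -0.242, -0.0], 0.72)]
top tin [([0.737, 0.028, -0.0], 0.73)]
top jar [([0.719, -0.071, 0.002], 0.66)]
top carton [([0.729, 0.206, -0.001], 0.86)]
1.0 [ 0.28785106 -0.58274966  0.23132707] [-3.14154723e+00 -1.17454840e-05  4.58815637e-01] 0.08579564548775082
```

View pics/side0.png

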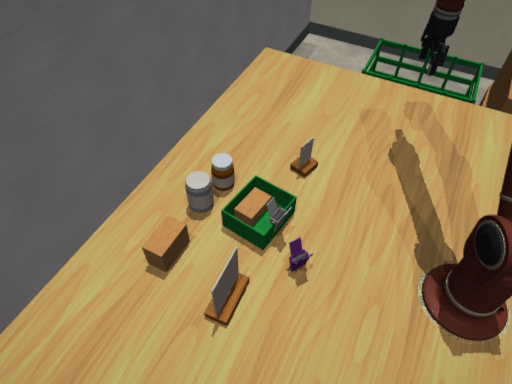

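View pics/top0.png

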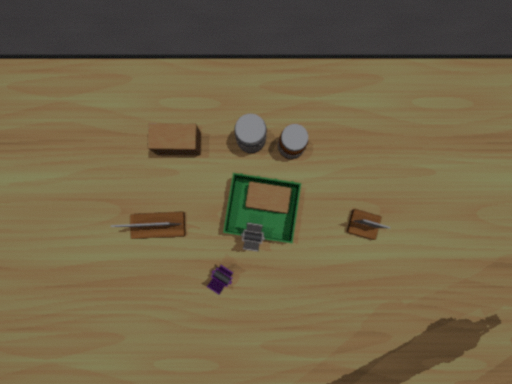

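The side view shows the steel clip at about (278,212) on the crate wall, with the purple decoy at (299,255). In the top view the clip is at (253,236), the crate is turned slightly, and the wide card is at (157,225). Next I fit poses and yaws from the masks.

```bash
cat > fit.py <<'E'
from workcell import manip
import cv2,numpy as np
from scipy.optimize import minimize
C={c:manip.calibration(c) for c in("side","top")}
def proj(c,X):
    k=C[c];p=X@np.array(k["R"]).T+np.array(k["t"])
    return np.c_[k["fx"]*p[:,0]/p[:,2]+k["cx"],k["fy"]*p[:,1]/p[:,2]+k["cy"]]
def box(lx,ly,z0,z1):
    return np.array([[x,y,z] for x in(-lx/2,lx/2) for y in(-ly/2,ly/2) for z in(z0,z1)])
SH={"crate":[box(.14,.16,0,.07)],"stand_wide":[box(.06,.13,0,.022),box(.003,.12,.022,.15)]}
def fit(label,x0):
    S=4;M={}
    for c in C:
        d=manip.cut_out(c,label)
        if not d: manip.grab_frame(c); d=manip.cut_out(c,label)
        if not d: print("no",c,label); continue
        m=d[0]["mask"].astype(np.uint8)
        if label=="crate":
            h=cv2.convexHull(cv2.findNonZero(m)); cv2.fillConvexPoly(m,h,1)
        M[c]=cv2.resize(m,None,fx=S,fy=S,interpolation=cv2.INTER_LINEAR)
    def cost(p,only=None):
        cs,sn=np.cos(p[2]),np.sin(p[2]);R=np.array([[cs,-sn,0],[sn,cs,0],[0,0,1]]);t=0
        for c,m in M.items():
            if only and c!=only: continue
            r=np.zeros_like(m)
            for b in SH[label]:
                q=proj(c,b@R.T+[p[0],p[1],0])
                cv2.fillConvexPoly(r,cv2.convexHull(np.round((q+.5)*S).astype(np.int32)),1)
            t+=1-(r&m).sum()/(r|m).sum()
        return t
    for o in(None,"top","side"):
        sim=np.array([x0]+[np.add(x0,d) for d in([.01,0,0],[0,.01,0],[0,0,.1])])
        r=minimize(cost,x0,args=(o,),method="Nelder-Mead",options=dict(initial_simplex=sim,xatol=2e-4,fatol=1e-4))
        print(label,o,r.x.round(4),round(r.fun,3))
if __name__=="__main__":
    fit("crate",[.566,0,-.1]); fit("stand_wide",[.526,.254,.03])
    print(manip.sense()["clock"])
E
python3 fit.py
python3 - <<'E'
import cv2
a=cv2.imread("pics/top0.png")[160:260,100:310];cv2.imwrite("pics/c1.png",cv2.resize(a,None,fx=3.8,fy=3.8,interpolation=cv2.INTER_CUBIC))
E
```

```text
crate None [ 0.5642  0.0038 -0.1591] 0.055
crate top [ 0.5652  0.004  -0.1456] 0.029
crate side [ 0.5633  0.0038 -0.1536] 0.024
stand_wide None [0.5256 0.2566 0.0444] 0.121
stand_wide top [0.5254 0.2584 0.0464] 0.068
stand_wide side [0.5257 0.2564 0.055 ] 0.052
1.2
```

View pics/c1.png

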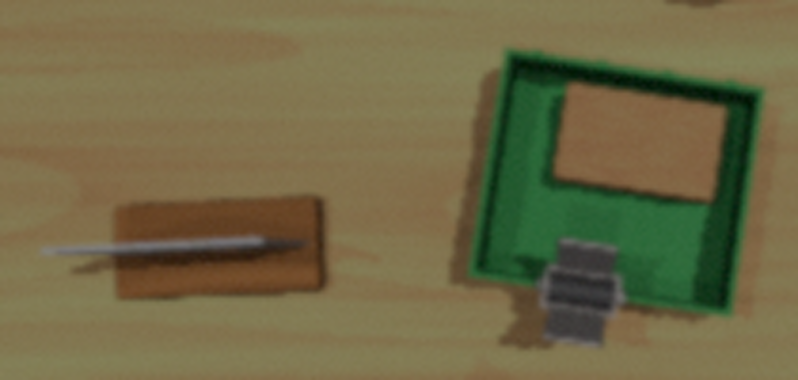

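```bash
python3 -m inch '2 6 0 0 0 10 0;4 12 0 0 0 20 0;6 18 0 0 0 30 0;8 24 0 0 0 40 0;10 30 0 0 0 50 0;12 36 0 0 0 57 0;14 42 0 0 0 57 0;16 48 0 0 0 57 0'
```

```text
clock: 2.2
ee_pos: [0.4467, -0.1068, 0.2318]
tool_rot: [3.14, 0.0, 1.453]
wrist_force: [0.3, -0.2, 0.0]
gripper_width: 0.0852
```

The crop agrees with the fit: crate yaw is about -8.6°, card yaw about +2.7°. The clip comes out at (0.498, 0.028), both from the wall geometry and from the networks.

```bash
python3 -m inch '1.7 4.5 0 0 0 -1.8 0;3.5 9 0 0 0 -1.8 0;5.2 13.5 0 0 0 -1.8 0;5.2 13.5 -5 0 0 -1.8 0;5.2 13.5 -8 0 0 -1.8 0;5.2 13.5 -8 0 0 -1.8 0'
python3 - <<'E'
from workcell import manip
import cv2,numpy as np
from fit import proj
im=manip.grab_frame("side")[:,:,::-1]
for l in("clip","clip_handles"):
    print(l,[(np.round(d["centre"],3).tolist(),round(d["confidence"],2)) for d in manip.mark_of("side",l)[:3]])
print(proj("side",np.array([[.499,.028,.077],[.499,.028,.11]])))
cv2.imwrite("pics/s1.png",cv2.resize(im[130:280,190:390],None,fx=4,fy=4,interpolation=cv2.INTER_CUBIC))
E
```

```text
clock: 2.95
ee_pos: [0.4971, 0.028, 0.1501]
tool_rot: [-3.138, 0.002, 1.422]
wrist_force: [-0.8, 0.3, 0.9]
gripper_width: 0.0852
clip [([0.407, 0.099, 0.045], 0.58), ([0.497, 0.025, 0.072], 0.56)]
clip_handles [([0.499, 0.032, 0.111], 0.92), ([0.402, 0.096, 0.079], 0.75)]
[[276.90544327 215.98637126]
 [277.59102224 208.28197823]]
```

View pics/s1.png

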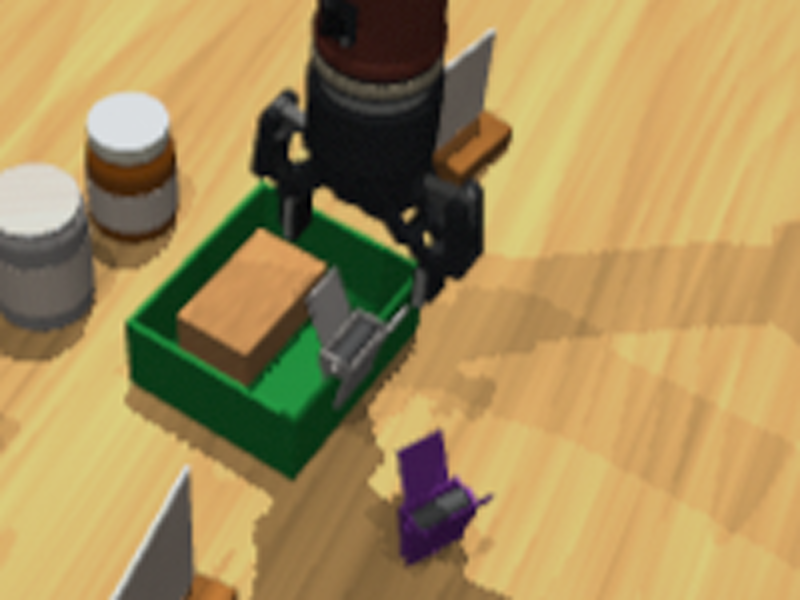

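The open fingers straddle the clip, whose pivot is at about (277,215), where I projected it. Descending and squeezing.

```bash
python3 -m inch '0.2 0 -3 -0.2 0 0 0;0.2 0 -6 -0.2 0 0 0;0.2 0 -6 -0.2 0 0 0;0.2 0 -6 -0.2 0 0 0.3;0.2 0 -6 -0.2 0 0 0.6;0.2 0 -6 -0.2 0 0 1;0.2 0 -6 -0.2 0 0 1;0.2 0 -6 -0.2 0 0 1'; python3 -m inch '0 0 0 0 0 0 1;0 0 0 0 0 0 1;0 0 0 0 0 0 1'
python3 - <<'E'
from workcell import manip
import cv2,numpy as np
im=manip.grab_frame("side")[:,:,::-1]
cv2.imwrite("pics/s2.png",cv2.resize(im[170:260,220:340],None,fx=6,fy=6,interpolation=cv2.INTER_CUBIC))
E
```

```text
clock: 4.1
ee_pos: [0.5013, 0.0297, 0.0975]
tool_rot: [3.136, 0.003, 1.421]
wrist_force: [-7.6, 1.7, 25.5]
gripper_width: 0.0214
clock: 4.47
ee_pos: [0.5018, 0.0296, 0.0978]
tool_rot: [3.135, 0.003, 1.421]
wrist_force: [0.2, -0.4, 3.6]
gripper_width: 0.0214
```

View pics/s2.png

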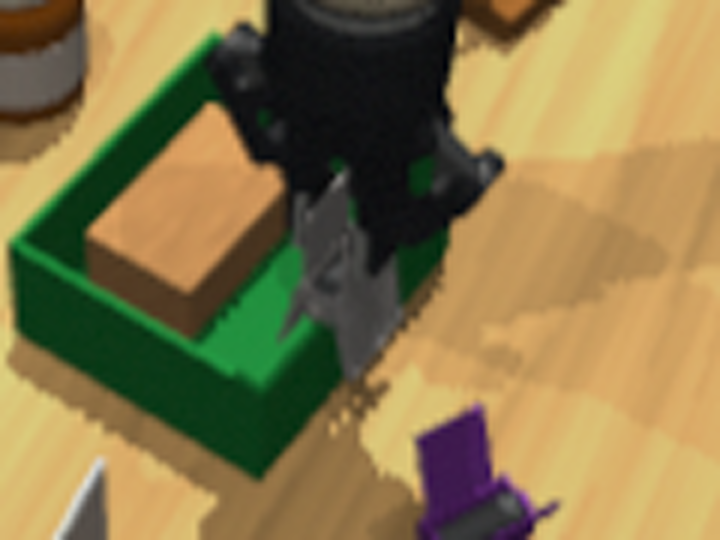

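The jaws are wide open and straddle the wall, at opening 21.4 mm. Lifting.

```bash
python3 -m inch '0 0 2 0 0 0 1;0 0 4 0 0 0 1;0 0 7 0 0 0 1;0 0 10 0 0 0 1;0 0 13 0 0 0 1;0 0 14.5 0 0 0 1;0 0 14.5 0 0 0 1'
python3 - <<'E'
from workcell import manip
import cv2,numpy as np
im=manip.grab_frame("side")[:,:,::-1]
for c in("side","top"):
  manip.grab_frame(c)
  for l in("clip","clip_tips","clip_handles"):
    print(c,l,[(np.round(d["centre"],3).tolist(),round(d["confidence"],2)) for d in manip.mark_of(c,l)[:3]])
cv2.imwrite("pics/s3.png",cv2.resize(im[130:250,220:360],None,fx=5,fy=5,interpolation=cv2.INTER_CUBIC))
E
```

```text
clock: 5.4
ee_pos: [0.5021, 0.0296, 0.243]
tool_rot: [3.134, 0.003, 1.421]
wrist_force: [0.2, -0.1, 0.1]
gripper_width: 0.021
side clip [([0.406, 0.098, 0.045], 0.71), ([0.502, 0.028, 0.216], 0.66)]
side clip_tips [([0.402, 0.098, 0.0], 0.87), ([0.502, 0.024, 0.17], 0.73)]
side clip_handles [([0.503, 0.03, 0.253], 0.71), ([0.403, 0.094, 0.08], 0.59), ([0.525, 0.255, 0.004], 0.39)]
top clip []
top clip_tips []
top clip_handles []
```

View pics/s3.png

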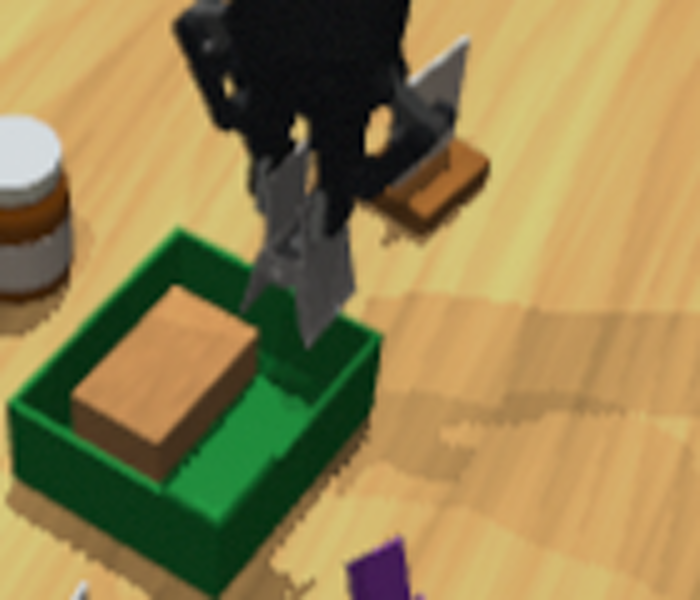

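The clip is held wide open and upright, clear of the crate, with its tips at z of about 0.177. Now over the wide card.

```bash
python3 -m inch '0.5 4 0.5 0 0 3 1;1 9 0.5 0 0 6 1;1.6 14 0.5 0 0 9 1;2 18 0.5 0 0 11.3 1;2.3 21 0.5 0 0 11.3 1;2.4 22.6 0.5 0 0 11.3 1;2.4 22.6 0.5 0 0 11.3 1;2.4 22.6 0.5 0 0 11.3 1'
python3 - <<'E'
from workcell import manip
import cv2,numpy as np
out=[]
for c in("side","top"):
  im=manip.grab_frame(c)[:,:,::-1]; a=im[190:340,180:280] if c=="side" else im[170:270,90:210]
  out.append(cv2.resize(a,(400,600) if c=="side" else (400,333),interpolation=cv2.INTER_CUBIC))
  for l in("clip","clip_tips","clip_handles","stand_wide_edge"):
    print(c,l,[(np.round(d["centre"],3).tolist(),round(d["confidence"],2)) for d in manip.mark_of(c,l)[:3]])
out[1]=cv2.copyMakeBorder(out[1],0,267,0,0,0)
cv2.imwrite("pics/s4.png",np.hstack(out))
E
```

```text
clock: 6.85
ee_pos: [0.526, 0.2536, 0.2471]
tool_rot: [3.136, 0.005, 1.616]
wrist_force: [0.8, 0.3, -0.8]
gripper_width: 0.0214
side clip [([0.526, 0.249, 0.222], 0.96), ([0.406, 0.095, 0.044], 0.64)]
side clip_tips [([0.526, 0.249, 0.178], 0.86)]
side clip_handles [([0.526, 0.253, 0.261], 0.87), ([0.528, 0.246, 0.179], 0.75), ([0.399, 0.098, 0.08], 0.66)]
side stand_wide_edge [([0.524, 0.257, 0.154], 0.77)]
top clip [([0.401, 0.096, 0.044], 0.85), ([0.528, 0.253, 0.222], 0.71), ([0.56, 0.001, -0.0], 0.39)]
top clip_tips [([0.407, 0.098, 0.001], 0.72), ([0.521, 0.251, 0.176], 0.59)]
top clip_handles [([0.526, 0.255, 0.259], 0.73), ([0.402, 0.099, 0.079], 0.55)]
top stand_wide_edge [([0.526, 0.256, 0.15], 0.77)]
```

View pics/s4.png

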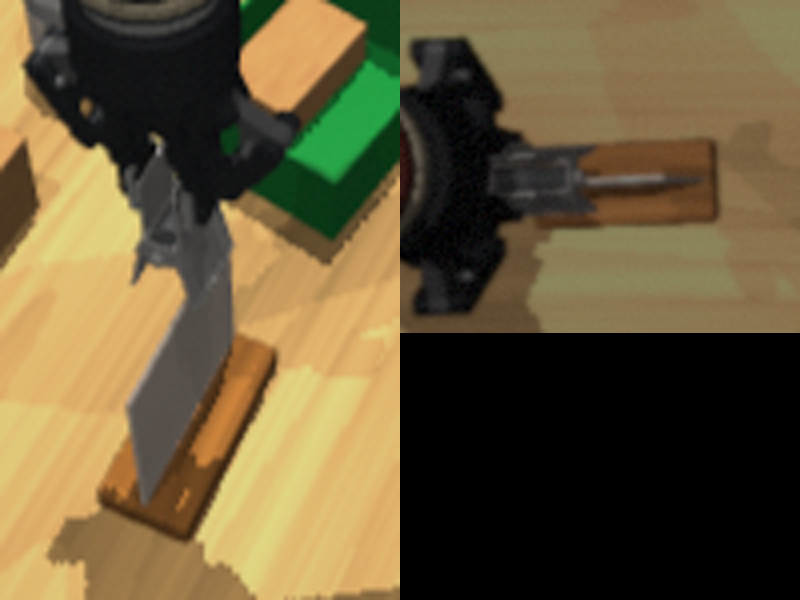

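From above, the card line (row ~182 in the crop) runs midway between the jaws (rows 145 to 215). The networks put clip x within about 1 mm of the edge. Lowering 5 cm, and 0.4 cm along +y.

```bash
python3 -m inch '0 0.4 -1 0.3 0 0 1;0 0.4 -2 0.3 0 0 1;0 0.4 -2.8 0.3 0 0 1;0 0.4 -3.5 0.3 0 0 1;0 0.4 -4.2 0.3 0 0 1;0 0.4 -5 0.3 0 0 1;0 0.4 -5 0.3 0 0 1;0 0.4 -5 0.3 0 0 1'
python3 - <<'E'
from workcell import manip
import cv2,numpy as np
out=[]
for c in("side","top"):
  im=manip.grab_frame(c)[:,:,::-1]; a=im[190:340,180:280] if c=="side" else im[170:270,90:210]
  out.append(cv2.resize(a,(400,600) if c=="side" else (400,333),interpolation=cv2.INTER_CUBIC))
  for l in("clip","clip_tips","clip_handles","stand_wide_edge","stand_wide","stand_narrow"):
    print(c,l,[(np.round(d["centre"],3).tolist(),round(d["confidence"],2)) for d in manip.mark_of(c,l)[:3]])
out[1]=cv2.copyMakeBorder(out[1],0,267,0,0,0)
cv2.imwrite("pics/s5.png",np.hstack(out))
s=manip.sense();print(s["clock"],s["wrist_force"],s["gripper_width"])
E
```

```text
clock: 8.35
ee_pos: [0.5258, 0.2596, 0.1976]
tool_rot: [3.135, -0.003, 1.618]
wrist_force: [0.6, 0.3, -0.7]
gripper_width: 0.0214
side clip [([0.528, 0.259, 0.175], 0.97)]
side clip_tips [([0.401, 0.096, -0.003], 0.83), ([0.526, 0.253, 0.125], 0.79)]
side clip_handles [([0.402, 0.096, 0.08], 0.66)]
side stand_wide_edge [([0.525, 0.256, 0.155], 0.88), ([0.527, -0.242, 0.0], 0.7)]
side stand_wide [([0.525, 0.255, 0.002], 0.84)]
side stand_narrow [([0.527, -0.243, 0.002], 0.64)]
top clip [([0.401, 0.096, 0.043], 0.93), ([0.524, 0.259, 0.175], 0.56), ([0.727, 0.21, -0.003], 0.24)]
top clip_tips [([0.523, 0.253, 0.128], 0.64)]
top clip_handles [([0.527, 0.259, 0.207], 0.69), ([0.402, 0.101, 0.079], 0.55)]
top stand_wide_edge [([0.527, 0.257, 0.151], 0.71)]
top stand_wide [([0.528, 0.254, 0.004], 0.77)]
top stand_narrow [([0.528, -0.241, 0.0], 0.58)]
9.05 [-0.09181513  0.51339785 -1.0616843 ] 0.021505817873340147
```

View pics/s5.png

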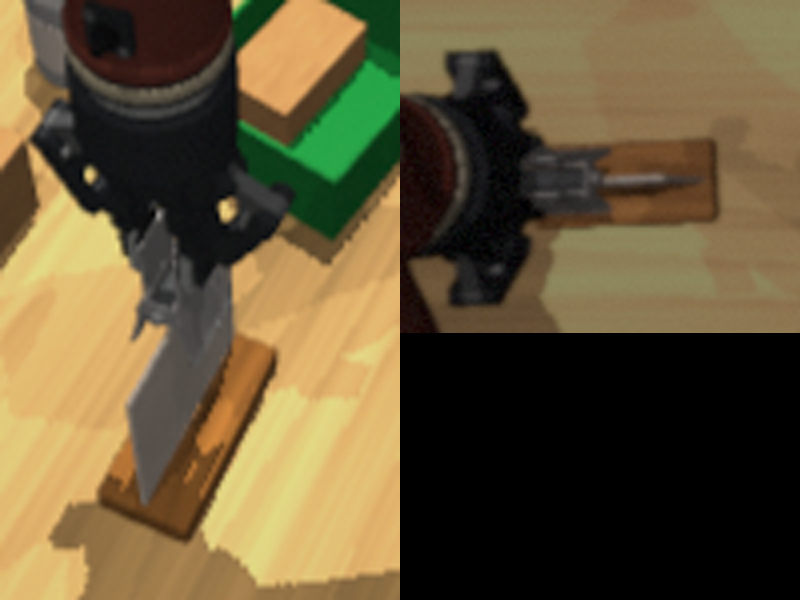

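The jaws now straddle the card: the card line at row ~182 is between jaws at rows 148 and 213. The edge sits about 24 mm below the pivot, the stand hasn't moved, and the wrist reads only about the clip's weight. Handing in.

```bash
python3 -c "
from workcell import manip
s=manip.sense();print(s['ee_pos'],abs(s['dq']).max());print(manip.finish_job())"
```

```text
[0.52562136 0.2594957  0.19737192] 0.0017854306154896735
the job is handed in; nothing more can be done
None
```

I squeezed the steel clip wide open, lifted it off the crate wall and lowered it over the middle of the wide card's top edge. I handed the job in at about 9 s, with the gripper still holding the clip open. The interface gives no verdict.

**Last checks:**
- **Position:** the pivot is at about (0.526, 0.259, 0.174) and the card edge at about (0.526, 0.256, 0.150). That puts the edge about 24 mm below the pivot, centred within about 2 mm across the gap and 3 mm along the edge.
- **Grip and attitude:** the tool is upright and square to the card within about 1°. The fingers read 21.5 mm, against the 23 mm given for handles squeezed to the stop.
- **Contact:** the wrist force was about 1 N, roughly the clip's own weight, so there is no sign of it touching the card.
- **Stands:** neither stand had moved, to within the networks' few millimetres.

**What disagreed or went unchecked:**
- **Grip height:** the grip settled about 7 mm higher on the handles than planned, after a brief 25 N push while squeezing. I measured the clip again after lifting and set the final height from that.
- **Edge height:** the side camera put the card edge 4 to 5 mm too high (0.155 m). I used the given 0.150 m, which the top camera confirmed.
- **Groceries:** I did not re-measure them, but the arm never passed close to them.

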